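# Put the microscope objectives back on their storage stands

### The arm

A 6-joint arm with a two-finger parallel gripper is mounted at the origin on the work surface. World frame = base frame: x ahead of the robot, y to its left, z up, the work surface at z = 0. Lengths are in mm, angles in rad, forces in N, time in s.
With the tool pointing down it reaches from about 275 to 750 mm from the base axis. Payload 10.2 kg.
Tool frame: the origin (TCP) lies at the very end of the fingers, on their centre line; the grasp point (between the pads) lies 19 mm behind it; z points along the fingers, x is the direction in which the jaws open and shut, and the axes are right-handed (so a half turn about z gives the same grasp; the last joint's range is limited). The gripper opens to 85 mm and grips with 20 to 120 N. Pads are 22 mm wide; open, the fingers measure 114 mm over their backs; the gripper's body (76 mm by 85 mm) begins 54 mm behind the grasp point. The pads swing forward as they close: fully open they stand 13 mm farther back than shut.
Start: joints at [-1.327, 0.313, 1.498, -0, 1.331, -0.223], TCP at [236.255, -468.844, 231.294] pointing down, gripper open.
Joint ranges: [-2.94, 2.94], [-0.97, 2.17], [0.19, 2.56], [-1.23, 4.37], [0.02, 3.11], [-2.88, 2.88]. Speed limits (rad/s): [2.39, 2.39, 3.01, 3.14, 3.14, 3.14].

### API

Orientations are given as a rotation vector (axis times angle).
In Python, from bench import status, imaging, order gives the robot as it stands. The module is installed in compiled form; this text tells all that it offers.
- The arm moves only by the tool apply_moves, never from a script. Its argument "plan" is a list of rows, each a list of 5 numbers: the shift along the tool's x, y, z in mm, then the turn about the tool's z in degrees, then the gripper command: -1 is fully open, 1 is shut, values between are in proportion. A call has 1 to 12 rows; each row is the pose to reach, as a shift and turn from the pose commanded when the call began, along the tool's axes at that moment; what a row does not reach only later rows make up. A row lasts 1/10 s, in which the tool goes at most 50 mm and 8.59 degrees, less where a joint would pass 70% of its speed; a pose out of reach is approached as far as the arm can. A call with a gripper value outside its range is refused whole. The fingers move at their own pace and stop on an object; "force" is the grip in N (left out, the last holds). Time passes only in rows, so rows that repeat a pose let the fingers close. It gives the time, the measured TCP pose, the force and the opening at its end, in the units of the state.
- status.observe(): the state, without advancing time (a new reading comes with each control period).
- imaging.snapshot(name): name is "scene" or "top"; returns a dict with "img" (420x560x3 uint8, red, green, blue), "fx", "fy", "cx", "cy" (pixels), "R" (3x3) and "t" (3): a world point X has camera coordinates R X + t. Camera axes: x right, y down, z forward; pixel columns grow to the right and rows downward; lengths in mm; the calibration is good to about 2 mm. A picture is of the moment at which its call begins. There is no depth.
- order.sign_off(): hands the job in, once; it reports no verdict.
The state is a dict: "t": time; "q": joint angles; "joint_velocities": joint speeds; "tau": joint torques, N m; "position": TCP position; "orientation": TCP orientation; "wrist_force": force on the tool from outside, world axes, zero at the start; "ft_torque": the same for the moment, N m; "grip_width": finger opening in mm.
Only numpy, scipy, OpenCV 4.12 (cv2) and the standard library are available. Lean on these libraries where they do the work, as an engineer would, in place of code of your own. Each camera call takes 0.05 s, during which the arm holds its last target. There are 200 camera calls.

### The job

Put the three steel microscope objectives away: stand each one upright, lens up as it is now, flat on the felt inside the rim of the storage stand of its own size (slimmest objective on the smallest stand, middle one on the middle stand, stoutest on the largest). Do not tip any of them over, and leave the two black eyepieces, the cleaner bottle and the slide box where they are.

Things in the scene. Friction and masses are not known exactly. Their poses are not given: they have to be found in the camera images.
- objective_slim_c (a point): The slimmest and shortest of three microscope objectives: a bright steel round barrel standing upright, 22 mm in diameter and 50 mm tall, straight-sided over its lower three quarters (38 mm) and tapering to a narrow lens nose at the top. Loose, about 80 g. The point is its centre, half-way up (25 mm above its underside); z is up along the barrel.
- objective_middle_c (a point): The middle-sized of three microscope objectives: a bright steel round barrel standing upright, 34 mm in diameter and 62 mm tall, straight-sided over its lower three quarters (46 mm) and tapering to a narrow lens nose at the top. Loose, about 170 g. The point is its centre, half-way up (31 mm above its underside); z is up along the barrel.
- objective_stout_c (a point): The stoutest and tallest of three microscope objectives: a bright steel round barrel standing upright, 46 mm in diameter and 74 mm tall, straight-sided over its lower three quarters (56 mm) and tapering to a narrow lens nose at the top. Loose, about 320 g. The point is its centre, half-way up (37 mm above its underside); z is up along the barrel.
- stand_slim: The smallest of three low round black storage stands with grey felt inside, fixed to the bench: 50 mm outside diameter, 42 mm bore, inner floor 8 mm above the bench, rim 4 mm thick and 3 mm above that floor (11 mm above the bench). Belongs to the 22 mm objective. Origin: centre of its underside on the bench; z up.
- stand_middle: The middle-sized of three low round black storage stands with grey felt inside, fixed to the bench: 62 mm outside diameter, 54 mm bore, inner floor 8 mm above the bench, rim 4 mm thick and 3 mm above that floor (11 mm above the bench). Belongs to the 34 mm objective. Origin: centre of its underside on the bench; z up.
- stand_stout: The largest of three low round black storage stands with grey felt inside, fixed to the bench: 74 mm outside diameter, 66 mm bore, inner floor 8 mm above the bench, rim 4 mm thick and 3 mm above that floor (11 mm above the bench). Belongs to the 46 mm objective. Origin: centre of its underside on the bench; z up.
- eyepiece_a_c (a point): One of two alike eyepieces, not to be moved: short steel tube 30 mm in diameter below, black body flaring to a 44 mm wide black eyecup on top, 56 mm tall, standing upright, loose. The point is its centre, half-way up (28 mm).
- eyepiece_b_c (a point): One of two alike eyepieces, not to be moved: short steel tube 30 mm in diameter below, black body flaring to a 44 mm wide black eyecup on top, 56 mm tall, standing upright, loose. The point is its centre, half-way up (28 mm).
- cleaner_c (a point): White lens-cleaner bottle, 44 mm in diameter, 85 mm tall, standing loose at the left edge of the work area; not to be moved. The point is its centre, half-way up.
- slidebox_c (a point): Closed grey slide box, 85 x 105 mm (x, y) and 30 mm tall, loose at the right edge of the work area; not to be moved. The point is its centre, half-way up.
Not all that is in view belongs to the job. Leave any orange look-alike of the part that bears objective_middle_c alone.

How it is judged:
By the outcome, as a careful person would: the job done as asked, in the order asked, and still so for the second after the job is handed in, with the robot touching nothing.
It also fails if it takes over 88 s, if anything falls off the work surface, if the arm or the gripper's body presses on something with over 40 N, if the wrist force passes 120 N, or if a joint passes its speed limit or range.

## Working session

There is one attempt and no reset: what is moved stays moved. The work goes in short steps, Python scripts to look and compute and a tool call to move; the robot and the scene stay as the last step left them, time stands still between calls to the robot, and variables do not carry over. Pictures are saved under pics/ and viewed, about 12 in all and at most 16, crops included, and the job is handed in when it is done.

Besides the shell and the picture viewer there is one more tool, called as a command line: name --pt "numbers of a row" for each row, then --argument value for the rest. apply_moves: Moves the arm, as the interface text tells. Its arguments: {"type":"object","properties":{"plan":{"type":"array"},"force":{"type":"number"}},"required":["plan"]}

```bash
mkdir -p pics; python3 - <<'E'
from bench import status, imaging
import cv2,pickle,numpy as np
s=status.observe();print({k:np.round(v,3) for k,v in s.items()})
d={}
for n in("top","scene"):
    a=imaging.snapshot(n);d[n]=a;cv2.imwrite(f"pics/{n}0.png",a["img"][:,:,::-1])
    print(n,a["fx"],a["cx"],a["cy"],np.round(a["R"],3).tolist(),np.round(a["t"],1))
pickle.dump(d,open("d0.pkl","wb"))
E
```

```text
{'t': np.float64(0.0), 'q': array([-1.327,  0.313,  1.498, -0.   ,  1.331, -0.223]), 'joint_velocities': array([ 0.001, -0.001,  0.002, -0.002,  0.001,  0.001]), 'tau': array([ 1.0000e-03, -4.1226e+01, -2.5974e+01, -0.0000e+00,  4.0000e-03,
       -0.0000e+00]), 'position': array([ 236.188, -468.581,  230.738]), 'orientation': array([-2.674e+00,  1.647e+00,  1.000e-03]), 'wrist_force': array([-0.435,  0.072, -0.39 ]), 'ft_torque': array([-0.02 , -0.011,  0.029]), 'grip_width': np.float64(85.167)}
top 446.92443406609533 278.6100818123928 213.4443314345774 [[0.025, -1.0, -0.007], [-0.989, -0.024, -0.143], [0.143, 0.01, -0.99]] [ -13.2  561.2 1444.3]
scene 413.88992541444344 277.48714890632107 215.73622348993942 [[-0.662, 0.749, 0.023], [0.413, 0.39, -0.823], [-0.625, -0.535, -0.568]] [ 371.  -159.5 1447.3]
```

View pics/top0.png

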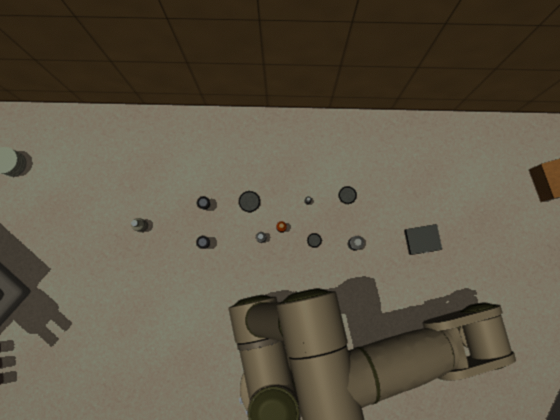

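View pics/scene0.png

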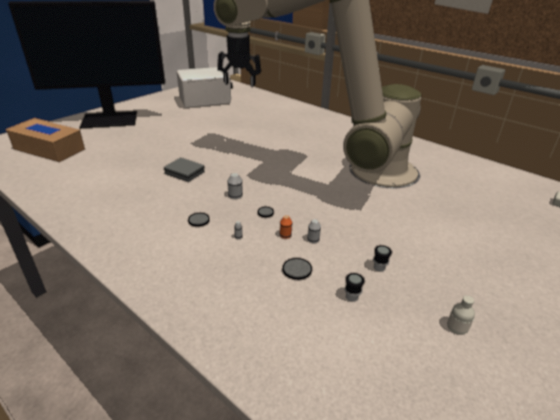

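The top picture shows these candidates:
- **Objectives:** stout steel at (357,243), slim steel at (308,201), middle steel at (262,237). The orange look-alike is at (281,227) and must be left alone.
- **Stands:** large (249,202), middle (347,195), small (314,240).
- **Other items:** eyepieces at (203,203) and (203,242), bottle at (140,225), slide box at (423,239).

I'll confirm with enlarged crops.

```bash
python3 - <<'E'
import cv2,pickle
d=pickle.load(open("d0.pkl","rb"))
cv2.imwrite("pics/top0c.png",cv2.resize(d["top"]["img"][180:260,240:375,::-1],None,fx=5.9,fy=5.9,interpolation=cv2.INTER_CUBIC))
cv2.imwrite("pics/sc0c.png",cv2.resize(d["scene"]["img"][160:285,180:340,::-1],None,fx=4.8,fy=4.8,interpolation=cv2.INTER_CUBIC))
E
```

```text
(no output)
```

View pics/top0c.png

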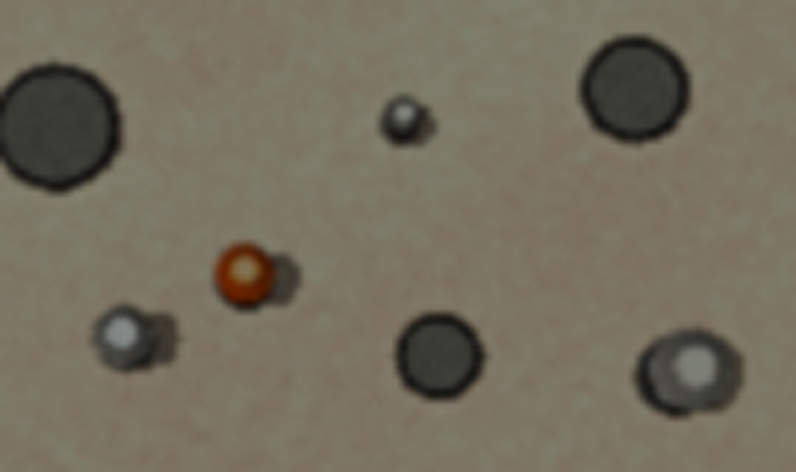

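View pics/sc0c.png

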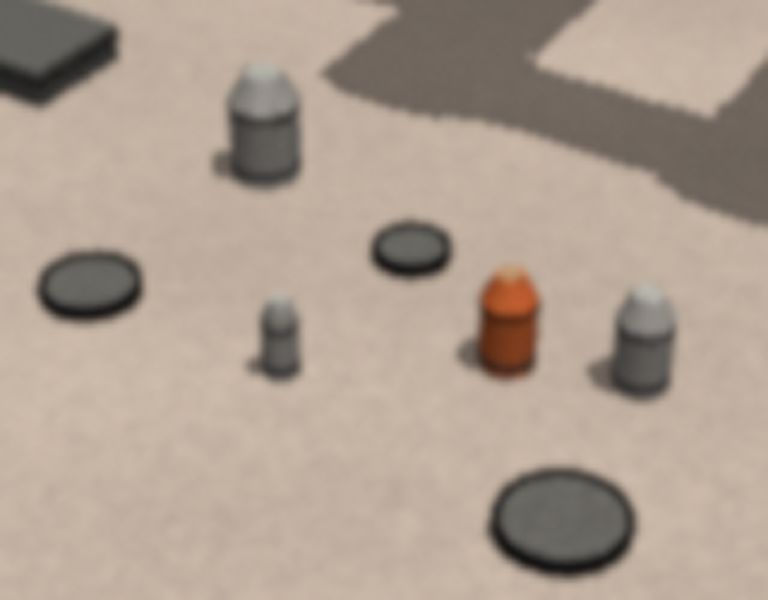

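The crops confirm it. Steel barrels are slim (404,120), middle (125,338) and stout (690,372); the orange one at (245,275) is not the target. Now I'll measure.

```bash
cat >h.py <<'E'
import numpy as np,cv2
def ray(c,u,v):
    d=np.array([(u-c["cx"])/c["fx"],(v-c["cy"])/c["fy"],1]);R=np.array(c["R"]);return -R.T@np.array(c["t"]),R.T@d
def plane(c,u,v,z):
    o,d=ray(c,u,v);return (o+d*(z-o[2])/d[2])[:2]
def proj(c,X):
    p=np.array(c["R"])@np.array(X)+c["t"];return p[0]/p[2]*c["fx"]+c["cx"],p[1]/p[2]*c["fy"]+c["cy"]
def dark(c,u,v,r=16,f=.72):
    """ellipse of the dark blob near u,v"""
    g=cv2.cvtColor(c["img"],cv2.COLOR_RGB2GRAY);x0,y0=int(u)-r,int(v)-r
    p=cv2.resize(g[y0:y0+2*r+1,x0:x0+2*r+1],None,fx=8,fy=8,interpolation=cv2.INTER_CUBIC)
    m=(p<f*np.percentile(p,90)).astype(np.uint8)
    cs,_=cv2.findContours(m,cv2.RETR_EXTERNAL,cv2.CHAIN_APPROX_NONE)
    k=min((q for q in cs if cv2.contourArea(q)>1000),key=lambda q:np.hypot(*(q.mean((0,1))-8*r)))
    (a,b),ax,_=cv2.fitEllipse(k);return x0+(a+.5)/8-.5,y0+(b+.5)/8-.5,np.array(ax)/8
def bright(c,u,v,r=4):
    g=cv2.GaussianBlur(cv2.cvtColor(c["img"],cv2.COLOR_RGB2GRAY).astype(float),(0,0),.6);x0,y0=int(round(u))-r,int(round(v))-r
    p=g[y0:y0+2*r+1,x0:x0+2*r+1];w=np.clip(p-(p.max()*.8),0,None);Y,X=np.mgrid[:2*r+1,:2*r+1]
    return x0+(w*X).sum()/w.sum(),y0+(w*Y).sum()/w.sum()
E
python3 - <<'E'
import pickle;from h import *
d=pickle.load(open("d0.pkl","rb"));T,S=d["top"],d["scene"]
for n,a,b in(("slim",(314,240),(265.5,211.5)),("mid",(347,195),(198.5,219)),("stout",(249,202),(297,268))):
    e=dark(T,*a,r=18);f=dark(S,*b,r=22)
    print("stand",n,np.round(e[:2],1),e[2].round(1),plane(T,*e[:2],11).round(1),"scene",np.round(f[:2],1),f[2].round(1),plane(S,*f[:2],8).round(1))
k=lambda u,v:(240+(u+.5)/5.9-.5,180+(v+.5)/5.9-.5)
for n,uv,z in(("slim",(404,114),50),("mid",(122,333),62),("stout",(695,367),74),("orange",(243,270),62)):
    u,v=k(*uv);print("obj",n,plane(T,u,v,z).round(1))
# scene: lens tops and base bottoms (centre of base = bottom edge minus ellipse half)
k=lambda u,v:(180+(u+.5)/4.8-.5,160+(v+.5)/4.8-.5)
for n,uv,z in(("slim",(280,300),50),("mid",(647,292),62),("stout",(263,71),74),("orange",(511,275),62)):
    u,v=k(*uv);print("sc",n,plane(S,u,v,z).round(1))
for n,uv in(("eyeA",(203,203)),("eyeB",(203,242))): print(n,plane(T,*uv,56).round(1))
print("box",plane(T,406,228,30),plane(T,441,250,30),"bottle",plane(T,138,225,85))
E
```

```text
stand slim [314. 240.] [15.2 15.4] [ 478.6 -120. ] scene [265.3 211.8] [12.6 17.7] [ 483.4 -115.8]
stand mid [347.2 194.8] [18.6 19. ] [ 635.5 -230.8] scene [198.3 219.3] [15.5 23.2] [ 640.2 -227. ]
stand stout [249.1 201.1] [22.  22.6] [605.5 102.4] scene [296.7 268.6] [23.4 31.4] [611.2 106.5]
obj slim [611.  -95.8]
obj mid [482.7  58.2]
obj stout [ 470.7 -255. ]
obj orange [519.2  -7.6]
sc slim [613.7 -92.9]
sc mid [483.8  58.6]
sc stout [ 471.8 -253.8]
sc orange [522.2  -5.7]
eyeA [587.9 250.9]
eyeB [459.2 244.6]
box [ 524.23084835 -423.6400428 ] [ 454.02444225 -537.66925429] bottle [506.51741701 451.28489251]
```

apply_moves --pt "-165 -504 90 -63.3 -1" --pt "-165 -504 90 -63.3 -1" --pt "-165 -504 90 -63.3 -1" --pt "-165 -504 90 -63.3 -1" --pt "-165 -504 90 -63.3 -1" --pt "-165 -504 90 -63.3 -1" --pt "-165 -504 90 -63.3 -1" --pt "-165 -504 90 -63.3 -1" --pt "-165 -504 90 -63.3 -1" --pt "-165 -504 90 -63.3 -1" --pt "-165 -504 90 -63.3 -1" --pt "-165 -504 90 -63.3 -1" --force 30

```text
t: 1.3
position: [613.5, -91.0, 139.4]
orientation: [-3.14, -0.008, 0.003]
wrist_force: [-0.3, 0.3, 0.9]
grip_width: 85.1
```

```bash
python3 - <<'E'
from bench import status,imaging
import cv2,numpy as np
a=imaging.snapshot("scene");cv2.imwrite("pics/s1.png",cv2.resize(a["img"][100:285,150:400,::-1],None,fx=3.2,fy=3.2))
print(status.observe()["position"],status.observe()["orientation"])
E
```

```text
[612.45924947 -92.89158967 139.98281199] [-3.14090688e+00 -6.00416076e-03  2.83811793e-03]
```

View pics/s1.png

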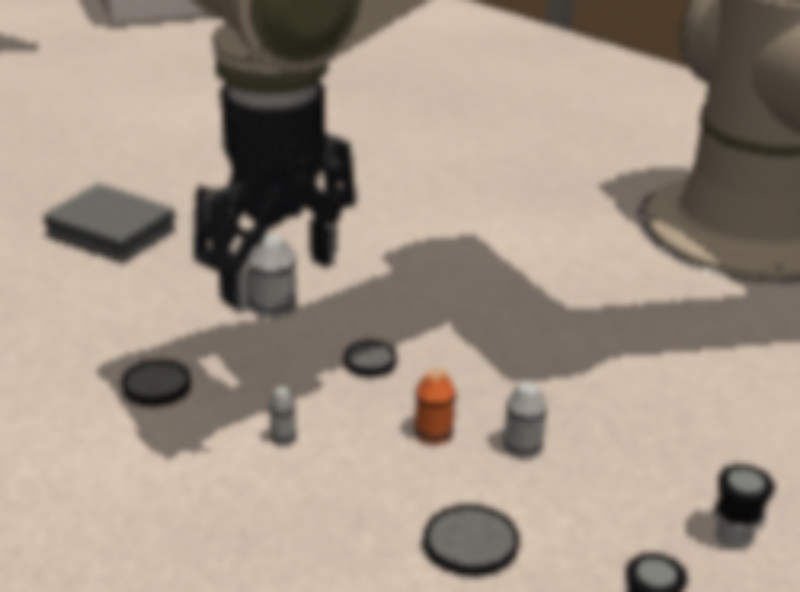

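The gripper hangs above the slim objective, seen at (283,415) in this crop. Nothing has been disturbed, so I'll descend and close gently.

apply_moves --pt "0 0 40 0 -1" --pt "0 0 80 0 -1" --pt "0 0 110 0 -1" --pt "0 0 125 0 -1" --pt "0 0 134 0 -0.6" --pt "0 0 134 0 -0.3" --pt "0 0 134 0 0" --pt "0 0 134 0 0.2" --pt "0 0 134 0 0.35" --pt "0 0 134 0 0.45"

```text
t: 2.35
position: [612.3, -94.7, 7.9]
orientation: [3.141, 0.001, 0.001]
wrist_force: [0.2, 0.6, 0.9]
grip_width: 23.3
```

apply_moves --pt "0 0 0 0 0.6" --pt "0 0 0 0 0.8" --pt "0 0 0 0 1" --pt "0 0 0 0 1" --pt "0 0 0 0 1" --pt "0 0 0 0 1" --pt "0 0 0 0 1"

```text
t: 3.05
position: [612.4, -94.7, 7.8]
orientation: [3.141, 0.001, 0.001]
wrist_force: [-0.6, 0.2, 5.3]
grip_width: 20.7
```

```bash
python3 - <<'E'
from bench import status,imaging
import cv2,numpy as np
a=imaging.snapshot("scene");cv2.imwrite("pics/s2.png",cv2.resize(a["img"][170:250,190:290,::-1],None,fx=7,fy=7,interpolation=cv2.INTER_CUBIC))
s=status.observe();print(s["position"],s["wrist_force"],s["grip_width"])
E
```

```text
[612.42628582 -94.72432982   7.84662942] [-0.3300634   0.93594062  6.78696667] 20.80935991756596
```

View pics/s2.png

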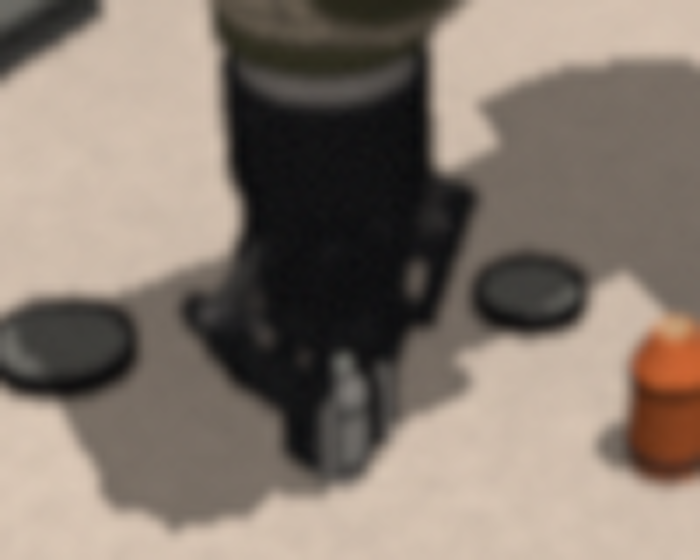

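apply_moves --pt "0 0 -5 0 1" --pt "0 0 -20 0 1" --pt "0 0 -60 0 1" --pt "0 0 -100 0 1" --pt "-40 7 -100 0 1" --pt "-80 14 -100 0 1" --pt "-115 20 -100 0 1" --pt "-132 24 -100 0 1" --pt "-132 24 -100 0 1" --pt "-132 24 -100 0 1" --force 40

```text
t: 4.1
position: [480.8, -119.0, 108.1]
orientation: [3.141, 0.001, 0.002]
wrist_force: [1.4, -1.4, -0.7]
grip_width: 20.3
```

```bash
python3 - <<'E'
from bench import status,imaging
import cv2,numpy as np
a=imaging.snapshot("scene");cv2.imwrite("pics/s3.png",cv2.resize(a["img"][120:240,210:340,::-1],None,fx=5,fy=5,interpolation=cv2.INTER_CUBIC))
s=status.observe();print(s["position"],s["wrist_force"],s["grip_width"])
from h import proj
for X in((480,-118,s["position"][2]),(480,-118,s["position"][2]+45)): print((np.array(proj(a,X))-(210,120)+.5)*5)
E
```

```text
[ 481.0578625 -118.8695637  107.8634446] [-0.39290865  0.18992022 -1.03335806] 20.524059185949564
[281.18809609 308.36776381]
[281.74789824 236.22765146]
```

View pics/s3.png

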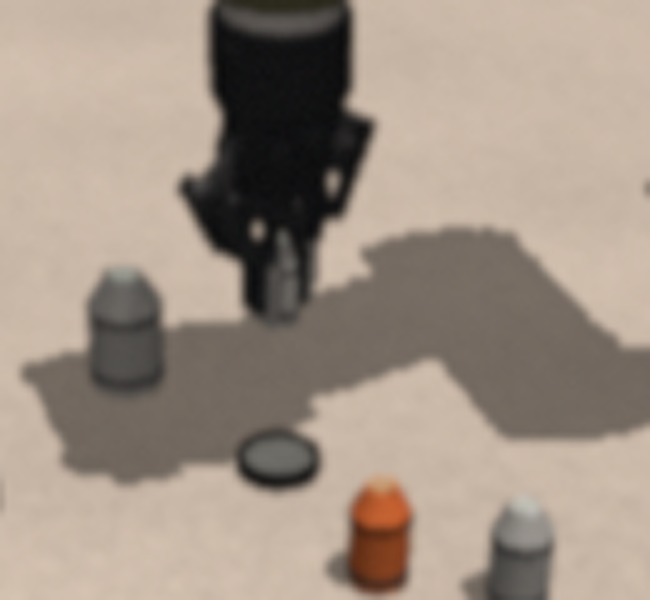

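The slim one hangs upright between the pads above its stand (nose at (284,235)). I'll lower it now.

apply_moves --pt "-1 0 30 0 1" --pt "-1 0 60 0 1" --pt "-1 0 78 0 1" --pt "-1 0 86 0 1" --pt "-1 0 89 0 1" --pt "-1 0 91 0 1" --pt "-1 0 91.5 0 1" --pt "-1 0 91.5 0 1" --pt "-1 0 91.5 0 1"

```text
t: 5.05
position: [479.4, -118.9, 16.3]
orientation: [3.141, 0.001, 0.001]
wrist_force: [0.1, -0.9, -0.6]
grip_width: 20.4
```

apply_moves --pt "0 0 0.5 0 1" --pt "0 0 0.5 0 1" --pt "0 0 0.5 0 0.45" --pt "0 0 0.5 0 0.4" --pt "0 0 0.5 0 0.3" --pt "0 0 0.5 0 0.1" --pt "0 0 0.5 0 -0.2" --pt "0 0 0.5 0 -0.4" --pt "0 0 0.5 0 -0.4" --pt "0 0 -40 0 -0.4" --pt "0 0 -90 0 -0.4" --pt "0 0 -120 0 -0.4"

```text
t: 6.25
position: [479.7, -119.1, 139.0]
orientation: [3.14, 0.001, 0.005]
wrist_force: [0.4, 0.1, 0.4]
grip_width: 60.0
```

```bash
python3 - <<'E'
from bench import status,imaging
import cv2,numpy as np
a=imaging.snapshot("scene");cv2.imwrite("pics/s4.png",cv2.resize(a["img"][150:250,220:340,::-1],None,fx=5,fy=5,interpolation=cv2.INTER_CUBIC))
s=status.observe();print(s["position"],s["wrist_force"],s["grip_width"])
E
```

```text
[ 481.36071616 -119.79565496  142.62746073] [ 2.72595617 -1.00094672  5.11659558] 59.67739300733579
```

View pics/s4.png

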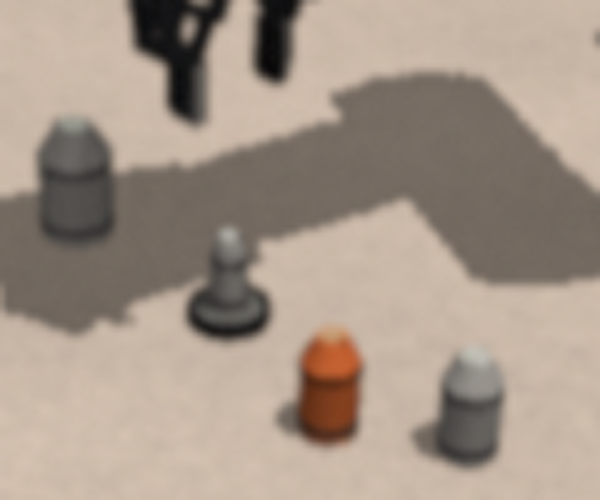

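The slim one stands centred in its stand at (229,310), with nothing else disturbed. The middle one is next.

apply_moves --pt "1 -45 0 0 -0.6" --pt "2 -90 0 0 -0.6" --pt "3 -135 0 0 -0.6" --pt "3.5 -177 0 0 -0.6" --pt "3.5 -177 0 0 -0.6" --pt "3.5 -177 0 0 -0.6" --pt "3.5 -177 0 0 -0.6" --pt "3.5 -177 0 0 -0.6"

```text
t: 7.1
position: [482.6, 57.1, 135.7]
orientation: [3.142, -0.001, -0.0]
wrist_force: [-0.0, 0.6, 0.1]
grip_width: 68.7
```

apply_moves --pt "0 -0.5 40 0 -0.6" --pt "0 -0.5 80 0 -0.6" --pt "0 -0.5 110 0 -0.6" --pt "0 -0.5 122 0 -0.6" --pt "0 -0.5 126 0 -0.3" --pt "0 -0.5 126 0 0" --pt "0 -0.5 126 0 0.1" --pt "0 -0.5 126 0 0.2" --pt "0 -0.5 126 0 0.4" --pt "0 -0.5 126 0 1" --pt "0 -0.5 126 0 1" --pt "0 -0.5 126 0 1" --force 45

```text
t: 8.3
position: [483.4, 58.6, 11.0]
orientation: [3.141, 0.001, 0.004]
wrist_force: [0.5, 0.5, 6.9]
grip_width: 32.6
```

apply_moves --pt "0 0 0 0 1" --pt "0 0 0 0 1" --pt "0 0 0 0 1"

```text
t: 8.6
position: [483.4, 58.6, 11.0]
orientation: [3.141, 0.001, 0.004]
wrist_force: [0.3, 0.2, 7.1]
grip_width: 32.7
```

apply_moves --pt "0 0 -5 0 1" --pt "0 0 -25 0 1" --pt "0 0 -65 0 1" --pt "0 0 -110 0 1" --pt "20 40 -110 0 1" --pt "40 78 -110 0 1" --pt "60 115 -110 0 1" --pt "80 152 -110 0 1" --pt "100 190 -110 0 1" --pt "120 228 -110 0 1" --pt "140 265 -110 0 1" --pt "153.5 288 -110 0 1"

```text
t: 9.8
position: [636.5, -231.7, 119.6]
orientation: [3.142, -0.001, -0.001]
wrist_force: [0.3, -0.6, -1.8]
grip_width: 32.4
```

apply_moves --pt "0 0 0 0 1" --pt "0 0 0 0 1" --pt "0 0 0 0 1" --pt "0 0 0 0 1"

```text
t: 10.2
position: [636.0, -228.1, 120.1]
orientation: [-3.141, -0.003, 0.0]
wrist_force: [0.4, 0.5, -1.2]
grip_width: 32.4
```

```bash
python3 - <<'E'
from bench import status,imaging
import cv2,numpy as np
a=imaging.snapshot("scene");cv2.imwrite("pics/s5.png",cv2.resize(a["img"][120:260,150:330,::-1],None,fx=4,fy=4,interpolation=cv2.INTER_CUBIC))
s=status.observe();print(s["position"],s["wrist_force"],s["grip_width"])
from h import proj
for dz in(0,45): print((np.array(proj(a,s["position"]+[0,0,dz]))-(150,120)+.5)*4)
E
```

```text
[ 636.07781246 -228.2786986   120.17659533] [-0.30766454  0.04697692 -1.71785601] 32.15361662349673
[184.45315367 257.99905428]
[178.2706015  198.11318301]
```

View pics/s5.png

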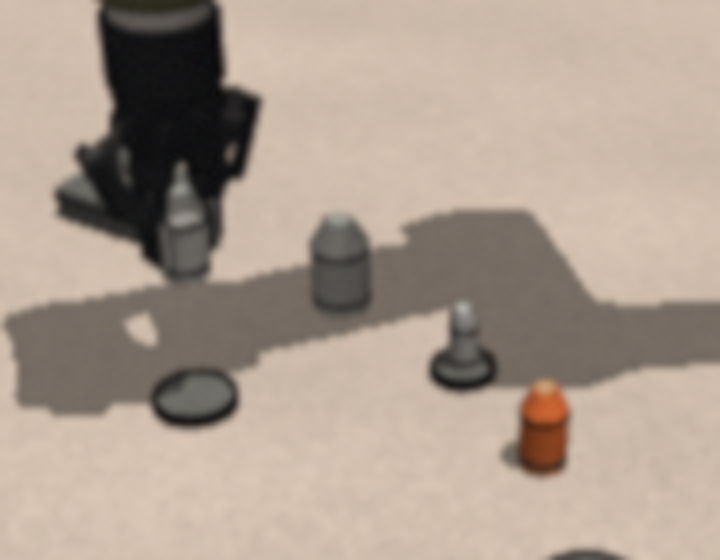

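The middle one is held upright over its stand, so I'll lower and release it.

apply_moves --pt "1 1 30 0 1" --pt "1 1 65 0 1" --pt "1 1 85 0 1" --pt "1 1 95 0 1" --pt "1 1 98.5 0 1" --pt "1 1 100.5 0 1" --pt "1 1 100.5 0 1" --pt "1 1 100.5 0 1" --pt "1 1 100.5 0 1"

```text
t: 11.15
position: [637.5, -230.3, 20.1]
orientation: [3.141, 0.001, 0.002]
wrist_force: [-0.3, -0.1, -2.2]
grip_width: 32.3
```

apply_moves --pt "0 0 1 0 1" --pt "0 0 1 0 1" --pt "0 0 1 0 0.3" --pt "0 0 1 0 0.2" --pt "0 0 1 0 0" --pt "0 0 1 0 -0.3" --pt "0 0 1 0 -0.7" --pt "0 0 1 0 -0.7" --pt "0 0 1 0 -0.7" --pt "0 0 -40 0 -0.7" --pt "0 0 -80 0 -0.7" --pt "0 0 -115 0 -0.7"

```text
t: 12.35
position: [637.3, -230.2, 136.4]
orientation: [3.141, 0.001, 0.001]
wrist_force: [0.4, 0.2, -0.0]
grip_width: 72.4
```

apply_moves --pt "0 0 0 0 -1" --pt "0 0 0 0 -1" --pt "0 0 0 0 -1"

```text
t: 12.65
position: [636.6, -229.8, 132.6]
orientation: [-3.14, -0.001, 0.004]
wrist_force: [0.4, 0.4, -0.1]
grip_width: 85.3
```

```bash
python3 - <<'E'
from bench import status,imaging
import cv2,numpy as np
a=imaging.snapshot("scene");cv2.imwrite("pics/s6.png",cv2.resize(a["img"][150:290,170:350,::-1],None,fx=4,fy=4,interpolation=cv2.INTER_CUBIC))
s=status.observe();print(s["position"],s["wrist_force"],s["grip_width"])
E
```

```text
[ 636.59950793 -229.84159461  132.52437409] [-0.48992249 -0.37845404  0.06386708] 85.52135108933149
```

View pics/s6.png

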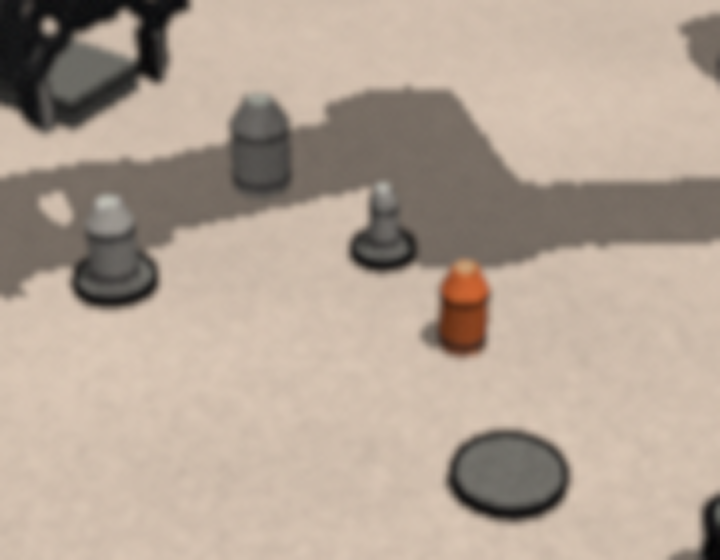

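The middle one stands in its stand at (113,260). Next is the stout one.

apply_moves --pt "-40 6 0 0 -1" --pt "-80 12 0 0 -1" --pt "-120 18 0 0 -1" --pt "-150 22 0 0 -1" --pt "-165.5 24.5 0 0 -1" --pt "-165.5 24.5 0 0 -1" --pt "-165.5 24.5 0 0 -1" --pt "-165.5 24.5 0 0 -1" --pt "-165.5 24.5 0 0 -1" --force 60

```text
t: 13.6
position: [472.3, -254.5, 133.9]
orientation: [-3.141, -0.003, 0.0]
wrist_force: [0.8, 0.9, 0.2]
grip_width: 85.4
```

apply_moves --pt "-1 0 30 0 -1" --pt "-1 0 60 0 -1" --pt "-1 0 90 0 -1" --pt "-1 0 110 0 -1" --pt "-1 0 118 0 -1" --pt "-1 0 120 0 -0.7" --pt "-1 0 120 0 -0.4" --pt "-1 0 120 0 -0.2" --pt "-1 0 120 0 0" --pt "-1 0 120 0 0.3" --pt "-1 0 120 0 1" --pt "-1 0 120 0 1"

```text
t: 14.8
position: [471.3, -255.2, 15.5]
orientation: [3.14, 0.001, 0.003]
wrist_force: [-0.8, 1.4, 7.3]
grip_width: 44.6
```

apply_moves --pt "0 0 0 0 1" --pt "0 0 0 0 1" --pt "0 0 0 0 1"

```text
t: 15.1
position: [471.3, -255.2, 15.5]
orientation: [3.14, 0.001, 0.003]
wrist_force: [1.2, 0.9, 6.2]
grip_width: 44.5
```

apply_moves --pt "0 0 -5 0 1" --pt "0 0 -25 0 1" --pt "0 0 -65 0 1" --pt "0 0 -110 0 1" --pt "13 -35 -110 0 1" --pt "27 -72 -110 0 1" --pt "41 -108 -110 0 1" --pt "54 -144 -110 0 1" --pt "68 -180 -110 0 1" --pt "82 -216 -110 0 1" --pt "95 -252 -110 0 1" --pt "109 -288 -110 0 1"

```text
t: 16.3
position: [579.4, 34.9, 124.3]
orientation: [-3.142, -0.001, 0.001]
wrist_force: [0.5, -0.2, -2.5]
grip_width: 44.3
```

apply_moves --pt "14 -36 0 0 1" --pt "22 -58 0 0 1" --pt "27 -71 0 0 1" --pt "27 -71 0 0 1" --pt "27 -71 0 0 1" --pt "27 -71 0 0 1"

```text
t: 16.9
position: [606.2, 103.1, 124.3]
orientation: [3.141, -0.001, -0.001]
wrist_force: [1.2, 1.3, -3.5]
grip_width: 44.0
```

```bash
python3 - <<'E'
from bench import status,imaging
import cv2,numpy as np
a=imaging.snapshot("scene");cv2.imwrite("pics/s7.png",cv2.resize(a["img"][150:320,220:440,::-1],None,fx=3.4,fy=3.4,interpolation=cv2.INTER_CUBIC))
s=status.observe();print(s["position"],s["wrist_force"],s["grip_width"])
E
```

```text
[606.2612934  103.14164381 124.40533013] [ 0.66839551  0.11700592 -2.94782956] 44.45862768186522
```

View pics/s7.png

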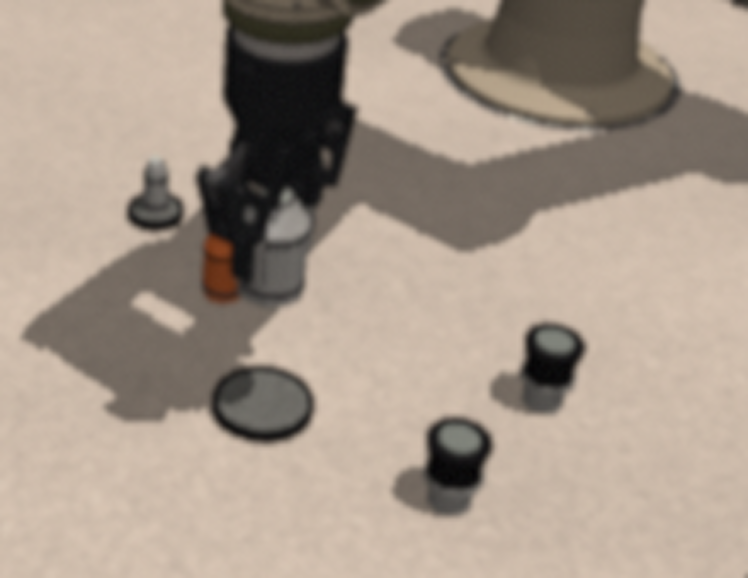

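The stout one is held upright over the large stand. I'll lower it.

apply_moves --pt "1 -1 30 0 1" --pt "1 -1 65 0 1" --pt "1 -1 85 0 1" --pt "1 -1 94 0 1" --pt "1 -1 98 0 1" --pt "1 -1 99.5 0 1" --pt "1 -1 99.5 0 1" --pt "1 -1 99.5 0 1" --pt "1 -1 99.5 0 1"

```text
t: 17.85
position: [607.7, 105.3, 25.5]
orientation: [3.142, 0.001, 0.002]
wrist_force: [0.7, 0.9, -3.4]
grip_width: 44.4
```

apply_moves --pt "0 0 1 0 1" --pt "0 0 1.7 0 1" --pt "0 0 1.7 0 1" --pt "0 0 1.7 0 0" --pt "0 0 1.7 0 -0.1" --pt "0 0 1.7 0 -0.3" --pt "0 0 1.7 0 -0.6" --pt "0 0 1.7 0 -1" --pt "0 0 1.7 0 -1" --pt "0 0 1.7 0 -1" --pt "0 0 -20 0 -1" --pt "0 0 -60 0 -1"

```text
t: 19.05
position: [605.8, 105.3, 83.0]
orientation: [-3.141, -0.001, 0.009]
wrist_force: [1.0, -0.1, 0.7]
grip_width: 85.5
```

apply_moves --pt "0 0 -40 0 -1" --pt "0 0 -80 0 -1" --pt "-30 0 -100 0 -1" --pt "-80 30 -110 0 -1" --pt "-130 60 -110 0 -1" --pt "-170 80 -110 0 -1" --pt "-200 100 -110 0 -1" --pt "-200 100 -110 0 -1" --pt "-200 100 -110 0 -1" --pt "-200 100 -110 0 -1"

```text
t: 20.05
position: [408.4, 5.3, 195.1]
orientation: [3.141, 0.002, 0.002]
wrist_force: [0.3, 0.7, 0.2]
grip_width: 85.6
```

```bash
python3 - <<'E'
from bench import status,imaging
import cv2,numpy as np,pickle
d={n:imaging.snapshot(n) for n in("top","scene")};pickle.dump(d,open("d1.pkl","wb"))
cv2.imwrite("pics/s8.png",cv2.resize(d["scene"]["img"][150:340,150:480,::-1],None,fx=2.4,fy=2.4,interpolation=cv2.INTER_CUBIC))
cv2.imwrite("pics/t8.png",cv2.resize(d["top"]["img"][175:265,120:450,::-1],None,fx=2.4,fy=2.4,interpolation=cv2.INTER_CUBIC))
s=status.observe();print(s["t"],s["position"],s["wrist_force"])
E
```

```text
20.15 [408.26378689   5.50920735 194.74226005] [ 0.373306   -0.48673038 -0.45566045]
```

View pics/s8.png

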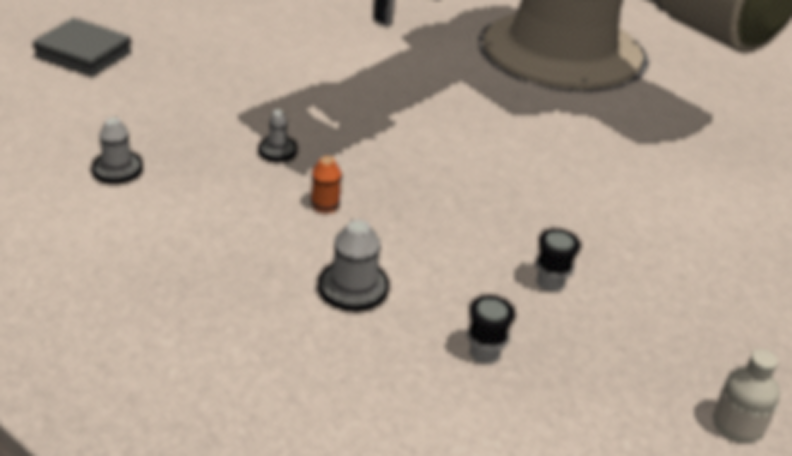

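View pics/t8.png

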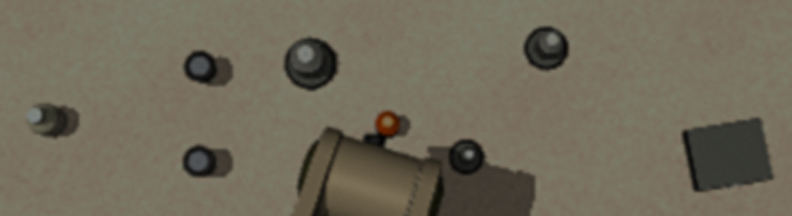

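All three objectives stand in their stands. I'll check the centring numerically from these saved pictures.

```bash
python3 - <<'E'
import pickle;from h import *
d=pickle.load(open("d1.pkl","rb"));d0=pickle.load(open("d0.pkl","rb"));T,S=d["top"],d["scene"]
k=lambda u,v,x,y:(x+(u+.5)/2.4-.5,y+(v+.5)/2.4-.5)
for n,a,b,z,st in(("slim",(467,154),(278,113),58,(480,-118.5)),("mid",(550,41),(114,122),70,(637,-229.5)),("stout",(306,54),(358,226),82,(607.5,104))):
    print(n,"top",(plane(T,*bright(T,*k(*a,120,175),r=3),z)-st).round(1),"scene",(plane(S,*k(*b,150,150),z)-st).round(1))
for n,(y0,y1,x0,x1) in {"eyes/bottle":(150,340,320,480),"box":(150,185,160,210)}.items():
    print(n,np.abs(S["img"][y0:y1,x0:x1].astype(int)-d0["scene"]["img"][y0:y1,x0:x1]).max())
for uv in((203,203),(203,242)): print("eye shift",np.round(np.array(dark(T,*uv,r=10)[:2])-dark(d0["top"],*uv,r=10)[:2],2))
E
```

```text
slim top [-1.2 -1.6] scene [1.6 1.7]
mid top [ 0.2 -0.8] scene [1.3 3.7]
stout top [-0.7  1.4] scene [0.5 1.8]
eyes/bottle 166
box 10
eye shift [ 0. -0.]
eye shift [ 0. -0.]
```

```bash
python3 -c "
from bench import order;print(order.sign_off())"
```

```text
the job is handed in; nothing more can be done
None
```

All three objectives are put away, each upright with its lens up on the felt of its own stand. I handed the job in at about 20 s with the gripper open, high and clear of everything.

**Centring:** In the last pictures every lens was within about 4 mm of its stand's centre, with about 10 mm of play available. The two cameras disagree by up to about 4.5 mm, mostly calibration offset. The worst reading was 3.7 mm, for the middle objective in the scene view.

**Left alone:** The eyepieces show no pixel shift and the slide box region is unchanged. The bottle and the orange look-alike look undisturbed by eye; I did not measure either.

**Check that disagreed:** The difference check over the eyepiece and bottle area came out large (166). I put this down to the moved arm and its shadow in that region, but did not isolate it.

The finger opening read about 1.5 mm less than each barrel's diameter, but nothing slipped.

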